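# Sweep bottle caps through the gate into the catch slot

## Task

Sweep the three loose bottle caps across the raised steel tray and through the gap in its fence, one at a time, so that each drops into the catch slot behind the fence. Push them gently with the fingertips only: do not pinch or lift them. Leave the small tin, the brass nozzle, the bottle and the cup where they stand.

Things in the scene. Friction and masses are not known exactly. Their poses are not given: they have to be found in the camera images.
- tray: fixed raised steel tray, yaw near +90 deg. Origin on the bench; x points from its back to its front edge, y along that edge, z up. Flat work floor 90 mm above the bench, x -150 to +100 mm, y -145 to +145 mm. A rim 12 mm higher than the floor runs along the back and both sides. The front edge (x = +100) has no rim: it falls straight into the catch slot
- slot (a point): middle of the catch slot's white floor, 6 mm above the bench. The slot is an open-topped trough along the tray's whole front edge, same axes as the tray: 57 mm wide along x, 290 mm long along y, 84 mm deep below the work floor; its far wall rises 20 mm above the work floor
- gate (a point): middle of the fence's 50 mm gap, at work floor height; x points through it to the slot. The fixed aluminium fence is 4 mm thick, stands just past the front edge (tray x +100 to +104 mm), 22 mm above the floor. The gap has no sill: a cap whose centre goes a few mm past the edge tips and falls in. The gap lies up to 25 mm either side of the edge's middle
- cap1_c (a point): loose black plastic bottle screw cap, a solid disc 36 mm in diameter and 16 mm high, 10 to 21 g, lying flat on the raised tray floor; this point is the centre of the disc (8 mm above the floor it lies on). The three caps are alike and may go in any order
- cap2_c (a point): loose black plastic bottle screw cap, a solid disc 36 mm in diameter and 16 mm high, 10 to 21 g, lying flat on the raised tray floor; this point is the centre of the disc (8 mm above the floor it lies on). The three caps are alike and may go in any order
- cap3_c (a point): loose black plastic bottle screw cap, a solid disc 36 mm in diameter and 16 mm high, 10 to 21 g, lying flat on the raised tray floor; this point is the centre of the disc (8 mm above the floor it lies on). The three caps are alike and may go in any order
- tin: bystander: small aluminium sample tin with a narrower neck, 38 mm in diameter, 45 mm high, standing on the tray near one end of the fence; origin at the centre of its underside
- nozzle: bystander: turned brass nozzle, 32 mm foot tapering to a 10 mm tip, 36 mm high, standing on the tray near the other end of the fence; origin at the centre of its underside
- bottle: bystander: amber glass bottle with a black cap, 60 mm in diameter, 130 mm high, standing on the bench; origin at the centre of its underside
- cup: bystander: open white plastic cup, 72 mm across the rim, 85 mm high, standing on the bench; origin at the centre of its underside
Mind the look-alikes: they are no part of the job. What is shaped like the part that bears cap1_c but pink or turquoise is not meant.

How it is judged:
By the outcome, as a careful person would: the job done as asked, in the order asked, and still so for the second after the job is handed in, with the robot touching nothing.
It also fails if it takes over 72 s, if anything falls off the work surface, if the arm or the gripper's body presses on something with over 40 N, if the wrist force passes 120 N, or if a joint passes its speed limit or range.

## Robot

A 7-joint arm with a two-finger parallel gripper is mounted at the origin on the work surface. World frame = base frame: x ahead of the robot, y to its left, z up, the work surface at z = 0. Lengths are in m, angles in rad, forces in N, time in s.
With the tool pointing down it reaches from about 0.375 to 0.925 m from the base axis. Payload 3.1 kg.
Tool frame: the origin (TCP) lies at the very end of the fingers, on their centre line; the grasp point (between the pads) lies 19 mm behind it (arm.grasp_offset is the distance from the TCP to the grasp point, in m); z points along the fingers, y is the line along which they close (so a half turn about z gives the same grasp; the last joint's range is limited). The gripper opens to 85 mm and grips with 20 to 120 N. Pads are 22 mm wide; open, the fingers measure 114 mm over their backs; the gripper's body (76 mm by 85 mm) begins 54 mm behind the grasp point. The pads swing forward as they close: fully open they stand 13 mm farther back than shut.
Start: joints at [-1.221, 0.383, 0.044, 1.598, -0.018, 1.161, -0.05], TCP at [0.281, 0.586, 0.231] pointing down, gripper open.
Joint ranges: [-2.61, 2.61], [-0.41, 2.15], [-1.48, 1.57], [0, 2.5], [-1.57, 4.71], [0.05, 1.97], [-2.85, 2.85]. Speed limits (rad/s): [2.79, 2.79, 3.14, 3.14, 3.14, 3.14, 3.14].

## Interface

Orientations are given as [roll, pitch, yaw] about the fixed x, y, z axes, in that order (R = Rz(yaw) Ry(pitch) Rx(roll)).
In Python, from plant import arm, vision gives the robot as it stands. The module is installed in compiled form; this text tells all that it offers.
- The arm moves only by the tool play_rows, never from a script. Its argument "steps" is a list that holds one entry, the list of rows, each a list of 7 numbers: the finger opening in cm, from 0 to 8.54, then the shift along the world's x, y, z in cm, then the turn, a rotation vector about the world's x, y, z in rad. In form: [[[grip, dx, dy, dz, wx, wy, wz], ...]]. A call has 1 to 10 rows; each row is the pose to reach, as a shift and turn from the pose commanded when the call began; what a row does not reach only later rows make up. A row lasts 1/8 s, in which the tool goes at most 62.5 mm and 10.7 degrees, less where a joint would pass 70% of its speed; a pose out of reach is approached as far as the arm can. A call with a gripper value outside its range is refused whole. The fingers move at their own pace and stop on an object; "newtons" is the grip in N (left out, the last holds). Time passes only in rows, so rows that repeat a pose let the fingers close. It gives the time, the measured TCP pose, the force, the opening and the grip force at its end, in the units of the state.
- arm.state(): the state, without advancing time (a new reading comes with each control period).
- vision.snapshot(name): name is "side" or "top"; returns (picture, depth): 480x640x3 uint8, blue, green, red; 480x640 float32, m along the optical axis (not along the pixel's ray), 0 where there is no reading.
- vision.get_calibration(name): a dict with "fx", "fy", "cx", "cy" (pixels), "R" (3x3) and "t" (3): a world point X has camera coordinates R X + t. Camera axes: x right, y down, z forward; pixel columns grow to the right and rows downward; lengths in m; the calibration is good to about 2 mm. A picture is of the moment at which its call begins. get_calibration takes no time and is no camera call.
- arm.sign_off(): hands the job in; it is judged then, once.
The state is a dict: "clock": time; "joints": joint angles; "joint_velocities": joint speeds; "joint_torque": joint torques, N m; "tool_pos": TCP position; "tool_rot": TCP orientation; "wrist_force": force on the tool from outside, world axes, zero at the start; "moment": the same for the moment, N m; "width": opening from 0.0 (shut) to 1.0 (fully open); "grip_force": force on a finger pad.
Only numpy, scipy, OpenCV 4.12 (cv2) and the standard library are available. Lean on these libraries where they do the work, as an engineer would, in place of code of your own. Each camera call takes 0.05 s, during which the arm holds its last target. There are 200 camera calls.

## Working session

There is one attempt and no reset: what is moved stays moved. The work goes in short steps, Python scripts to look and compute and a tool call to move; the robot and the scene stay as the last step left them, time stands still between calls to the robot, and variables do not carry over. Pictures are saved under pics/ and viewed, at most 10 in all, crops included, and the job is handed in when it is done.

Besides the shell and the picture viewer there is one more tool, called after "Request:" by a JSON object that holds its "op" and its "data", one argument or row to a line. play_rows: Moves the arm, as the interface text tells. Its arguments: {"type":"object","properties":{"steps":{"type":"array","items":{"type":"array","items":{"type":"array","items":{"type":"number"}}}},"newtons":{"type":"number"}},"required":["steps"]}

```bash
mkdir -p pics; cat > h.py <<'E'
import numpy as np, cv2
from plant import arm, vision
def ray(name,u,v,z):
    c=vision.get_calibration(name);R=np.array(c["R"]);t=np.array(c["t"])
    o=-R.T@t; d=R.T@np.array([(u-c["cx"])/c["fx"],(v-c["cy"])/c["fy"],1.])
    return o+d*(z-o[2])/d[2]
def proj(name,X):
    c=vision.get_calibration(name);p=np.array(c["R"])@np.array(X)+np.array(c["t"])
    return p[0]/p[2]*c["fx"]+c["cx"],p[1]/p[2]*c["fy"]+c["cy"]
E
python3 - <<'E'
from h import *
for n in("top","side"):
    p,d=vision.snapshot(n); cv2.imwrite(f"pics/{n}0.png",p); np.save(n+"d.npy",d)
    c=vision.get_calibration(n);R=np.array(c["R"]);print(n,-R.T@np.array(c["t"]),R[2],c["fx"])
s=arm.state();print(s["tool_pos"],s["tool_rot"],s["clock"],s["width"])
E
```

```text
top [ 0.51692738 -0.00143541  1.00174381] [ 0.10079786 -0.02674987 -0.99454725] 462.71184418231593
side [ 0.32511277 -0.77604959  0.8944215 ] [ 0.25687851  0.6531222  -0.71235161] 455.417457271318
[0.28106246 0.58510615 0.22997451] [-3.13911330e+00  1.73037591e-04  2.69389962e+00] 0.1 1.0026039900764798
```

View pics/top0.png

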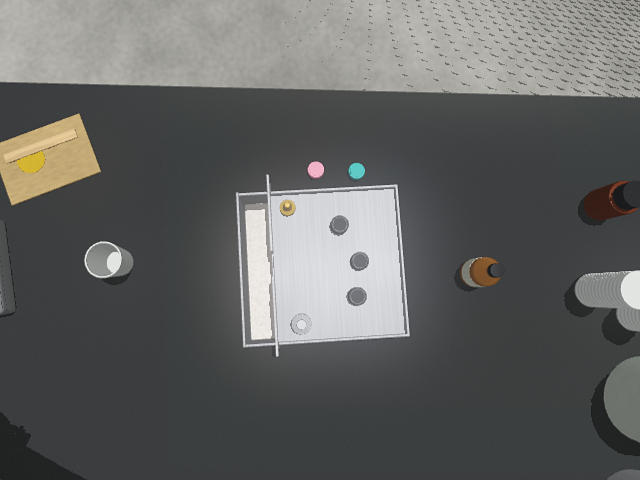

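View pics/side0.png

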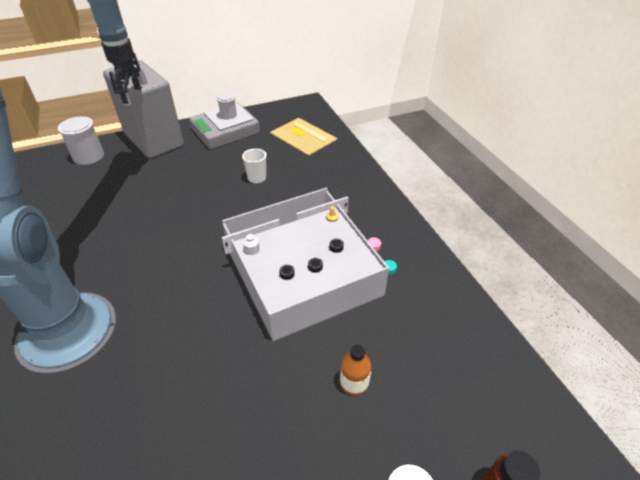

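Top view: the three dark caps on the tray are at (340,225), (359,261) and (357,296). The pink (316,170) and turquoise (357,171) look-alikes lie outside the tray and are not meant. The nozzle is at (287,207), the tin at (301,324) and the fence near column 270. Next I'll measure and confirm in one enlarged crop.

```bash
python3 - <<'E'
from h import *
p=cv2.imread("pics/top0.png");q=cv2.imread("pics/side0.png")
a=cv2.resize(p[165:365,225:425],(600,600),interpolation=cv2.INTER_CUBIC);cv2.imwrite("pics/c0.png",a)
def blobs(n,img,box,mask):
    m=np.zeros(mask.shape,np.uint8);x0,y0,x1,y1=box;m[y0:y1,x0:x1]=mask[y0:y1,x0:x1]*255
    N,l,s,c=cv2.connectedComponentsWithStats(m)
    return [(c[i],s[i,4]) for i in range(1,N) if s[i,4]>40]
for c,A in blobs("top",p,(285,200,390,320),p.max(2)<110): print("top cap",c.round(1),A,ray("top",*c,.098+.004).round(4))
for c,A in blobs("side",q,(270,225,350,285),q.max(2)<90): print("side cap",c.round(1),A,ray("side",*c,.098).round(4))
# tray floor corners guess (rim top z=.102)
for u,v in((396.5,186),(407.5,335),(238,194),(244.5,346)): print((u,v),ray("top",u,v,.104).round(4))
print("noz",ray("top",287,208,.1),"tin",ray("top",302,324,.13))
E
```

```text
side cap [335.9 245.7] 130 [ 0.6503 -0.0726  0.098 ]
side cap [314.8 265.2] 143 [ 0.5792 -0.1127  0.098 ]
side cap [286.5 272.2] 148 [ 0.5107 -0.1084  0.098 ]
(396.5, 186) [ 0.7296 -0.1852  0.104 ]
(407.5, 335) [ 0.438 -0.205  0.104]
(238, 194) [0.7076 0.1278 0.104 ]
(244.5, 346) [0.4142 0.1069 0.104 ]
noz [0.68219734 0.03130311 0.1       ] tin [ 0.45846061 -0.00174845  0.13      ]
```

View pics/c0.png

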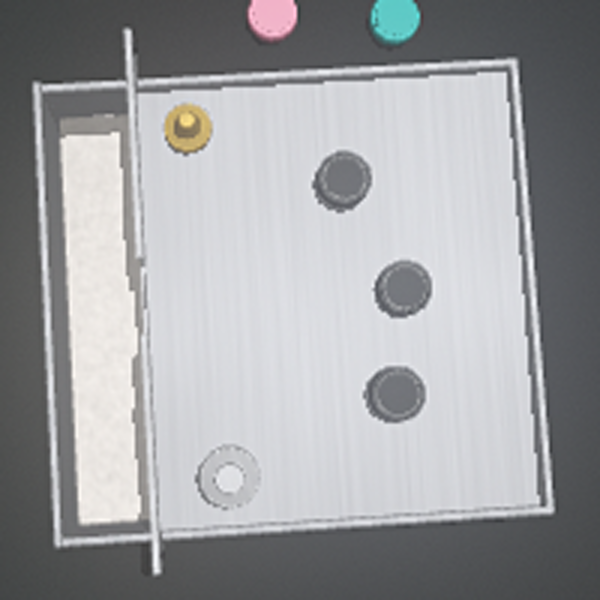

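Crop confirms three black caps at crop (343,180), (404,288), (396,393); decoys are outside the tray. The gap is hard to see, so I'll use an enlarged side crop and depth.

```bash
python3 - <<'E'
from h import *
p=cv2.imread("pics/top0.png");q=cv2.imread("pics/side0.png")
cv2.imwrite("pics/c1.png",cv2.resize(q[185:335,215:395],(720,600),interpolation=cv2.INTER_CUBIC))
N,l,s,c=cv2.connectedComponentsWithStats(((p.max(2)<125)&(p.max(2)>0)).astype(np.uint8)[200:320,300:395])
for i in range(1,N):
    if s[i,4]>60: u,v=c[i]+[300,200]; print("cap",(u,v),s[i],ray("top",u,v,.101).round(4))
# max height near fence line per row, from depth
d=np.load("topd.npy");C=vision.get_calibration("top");R=np.array(C["R"]);t=np.array(C["t"])
V,U=np.mgrid[:480,:640];P=np.stack([(U-C["cx"])/C["fx"]*d,(V-C["cy"])/C["fy"]*d,d],-1);W=(P-t)@R
for v in range(190,346,3):
    w=W[v,262:282];k=w[:,2].argmax();print(v,k+262,w[k].round(3),end=" | ")
E
```

```text
cap (np.float64(338.28994082840234), np.float64(225.18934911242604)) [ 30  18  17  17 169] [ 0.6495 -0.0702  0.101 ]
cap (np.float64(357.72972972972974), np.float64(264.4594594594595)) [50 55 18 16 74] [ 0.5727 -0.1089  0.101 ]
cap (np.float64(356.32954545454544), np.float64(296.5568181818182)) [ 48  88  18  18 176] [ 0.5103 -0.1063  0.101 ]
190 268 [0.715 0.069 0.111] | 193 268 [0.709 0.068 0.113] | 196 268 [0.703 0.068 0.113] | 199 269 [0.697 0.066 0.115] | 202 269 [0.692 0.066 0.11 ] | 205 268 [0.685 0.068 0.114] | 208 268 [0.679 0.068 0.112] | 211 269 [0.673 0.066 0.114] | 214 269 [0.668 0.066 0.112] | 217 270 [0.662 0.063 0.112] | 220 270 [0.656 0.064 0.109] | 223 270 [0.65  0.063 0.113] | 226 269 [0.644 0.065 0.112] | 229 269 [0.638 0.065 0.113] | 232 270 [0.632 0.063 0.114] | 235 270 [0.627 0.063 0.111] | 238 271 [0.62  0.06  0.116] | 241 270 [0.615 0.062 0.113] | 244 270 [0.609 0.062 0.112] | 247 271 [0.603 0.06  0.113] | 250 271 [0.598 0.06  0.112] | 253 278 [0.594 0.048 0.092] | 256 275 [0.588 0.053 0.091] | 259 279 [0.582 0.045 0.092] | 262 279 [0.576 0.045 0.091] | 265 276 [0.57  0.051 0.092] | 268 281 [0.564 0.041 0.092] | 271 280 [0.558 0.043 0.093] | 274 276 [0.552 0.051 0.092] | 277 272 [0.546 0.057 0.113] | 280 273 [0.54  0.055 0.111] | 283 272 [0.534 0.057 0.112] | 286 273 [0.528 0.055 0.113] | 289 273 [0.523 0.054 0.115] | 292 273 [0.517 0.055 0.112] | 295 274 [0.511 0.052 0.113] | 298 273 [0.506 0.054 0.111] | 301 275 [0.5   0.05  0.112] | 304 274 [0.494 0.052 0.115] | 307 275 [0.489 0.05  0.11 ] | 310 275 [0.483 0.05  0.114] | 313 275 [0.477 0.05  0.114] | 316 275 [0.472 0.05  0.113] | 319 275 [0.466 0.05  0.113] | 322 275 [0.46  0.05  0.112] | 325 276 [0.455 0.047 0.112] | 328 272 [ 5.170e-01 -1.000e-03  1.002e+00] | 331 276 [0.444 0.047 0.114] | 334 275 [0.438 0.049 0.114] | 337 275 [0.433 0.049 0.113] | 340 276 [0.427 0.047 0.116] | 343 276 [0.422 0.047 0.115] |
```

View pics/c1.png

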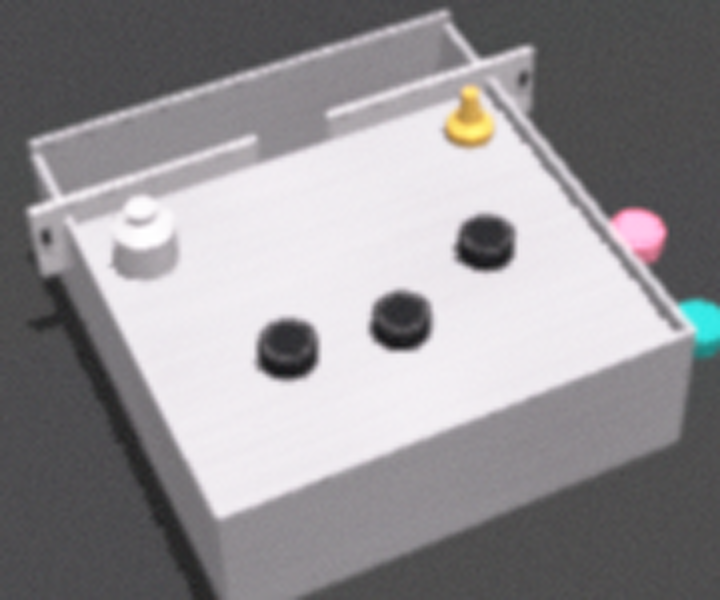

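The gap runs from x ≈ 0.549 to 0.597, with the fence at y ≈ 0.057. The side crop agrees, showing the opening between crop columns 255 and 330. I'll push with the fingers open about 24 mm as a two-point cradle, with the closing axis parallel to the fence. First I move above the spot behind the middle cap.

Request:
{"op": "play_rows", "data": {
  "steps": [
    [[2.4,30,-73.5,-1,0,0,-1.05],[2.4,30,-73.5,-1,0,0,-1.05],[2.4,30,-73.5,-1,0,0,-1.05],[2.4,30,-73.5,-1,0,0,-1.05],[2.4,30,-73.5,-1,0,0,-1.05],[2.4,30,-73.5,-1,0,0,-1.05],[2.4,30,-73.5,-1,0,0,-1.05],[2.4,30,-73.5,-1,0,0,-1.05],[2.4,30,-73.5,-1,0,0,-1.05],[2.4,30,-73.5,-1,0,0,-1.05]]
  ]
}}

```text
clock: 1.35
tool_pos: [0.5177, 0.0056, 0.2232]
tool_rot: [3.142, -0.001, 1.644]
wrist_force: [1.1, 0.9, 0.4]
width: 0.281
grip_force: 0.0
```

Request:
{"op": "play_rows", "data": {
  "steps": [
    [[2.4,0,0,0,0,0,0]]
  ]
}}

```text
clock: 1.48
tool_pos: [0.5183, 0.0001, 0.2235]
tool_rot: [3.141, 0.003, 1.632]
wrist_force: [0.6, 0.3, -0.5]
width: 0.279
grip_force: 0.0
```

Request:
{"op": "play_rows", "data": {
  "steps": [
    [[2.4,2.1,-5,0,0,0,0.01],[2.4,4.2,-10,0,0,0,0.01],[2.4,6.4,-15.2,0,0,0,0.01],[2.4,6.4,-15.2,0,0,0,0.01],[2.4,6.4,-15.2,-4,0,0,0.01],[2.4,6.4,-15.2,-8,0,0,0.01],[2.4,6.4,-15.2,-10,0,0,0.01],[2.4,6.4,-15.2,-10,0,0,0.01]]
  ]
}}

```text
clock: 2.48
tool_pos: [0.5802, -0.1429, 0.1217]
tool_rot: [-3.138, -0.001, 1.655]
wrist_force: [0.9, 0.2, 0.5]
width: 0.279
grip_force: 0.0
```

```bash
python3 - <<'E'
from h import *
s=arm.state();print(s["tool_pos"].round(4),s["tool_rot"].round(3))
q,_=vision.snapshot("side");p,_=vision.snapshot("top")
cv2.imwrite("pics/c2.png",np.hstack([cv2.resize(q[185:335,235:385],(400,400)),cv2.resize(p[165:365,225:425],(400,400))]))
E
```

```text
[ 0.5802 -0.1429  0.1217] [-3.138e+00 -1.000e-03  1.655e+00]
```

View pics/c2.png

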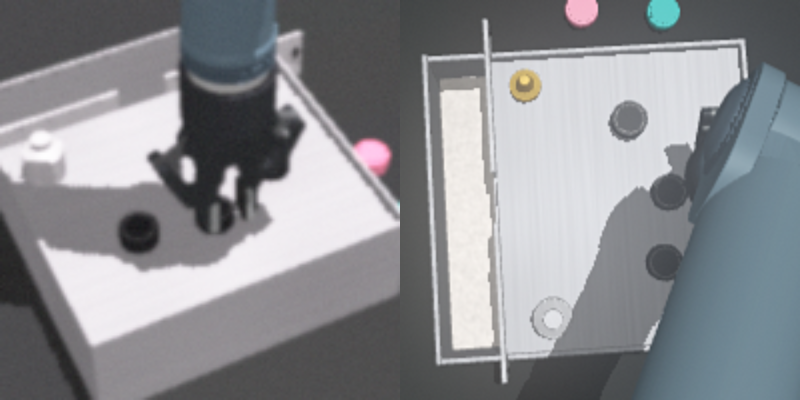

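The fingers are at the far side of the middle cap (left half, about (225,210)), closing axis along the fence, other caps clear. I back off 8 mm more, then lower.

Request:
{"op": "play_rows", "data": {
  "steps": [
    [[2.4,0.2,-0.8,0,0,0,0],[2.4,0.2,-0.8,0,0,0,0],[2.4,0.2,-0.8,-0.8,0,0,0],[2.4,0.2,-0.8,-1.6,0,0,0],[2.4,0.2,-0.8,-2.2,0,0,0],[2.4,0.2,-0.8,-2.5,0,0,0],[2.4,0.2,-0.8,-2.5,0,0,0],[2.4,0.2,-0.8,-2.5,0,0,0]]
  ]
}}

```text
clock: 3.58
tool_pos: [0.5838, -0.1528, 0.0986]
tool_rot: [3.141, 0.0, 1.654]
wrist_force: [0.5, -0.2, 0.1]
width: 0.277
grip_force: 0.0
```

Request:
{"op": "play_rows", "data": {
  "steps": [
    [[2.4,-0.2,0,-0.2,0,0,-0.01],[2.4,-0.2,0,-0.4,0,0,-0.01],[2.4,-0.2,0.6,-0.4,0,0,-0.01],[2.4,-0.2,1.2,-0.4,0,0,-0.01],[2.4,-0.3,1.8,-0.4,0,0,-0.01],[2.4,-0.3,2.4,-0.4,0,0,-0.01],[2.4,-0.3,3.0,-0.4,0,0,-0.01],[2.4,-0.4,3.6,-0.4,0,0,-0.01],[2.4,-0.4,4.2,-0.4,0,0,-0.01],[2.4,-0.4,4.8,-0.4,0,0,-0.01]]
  ]
}}

```text
clock: 4.82
tool_pos: [0.5796, -0.1043, 0.0944]
tool_rot: [3.142, -0.0, 1.644]
wrist_force: [-0.1, -0.6, 0.2]
width: 0.279
grip_force: 0.1
```

```bash
python3 - <<'E'
from h import *
s=arm.state();print(s["tool_pos"].round(4),s["tool_rot"].round(3))
q,_=vision.snapshot("side");p,_=vision.snapshot("top")
cv2.imwrite("pics/c3.png",np.hstack([cv2.resize(q[185:335,235:385],(400,400)),cv2.resize(p[165:365,225:425],(400,400))]))
E
```

```text
[ 0.5796 -0.1043  0.0944] [ 3.142 -0.     1.644]
```

View pics/c3.png

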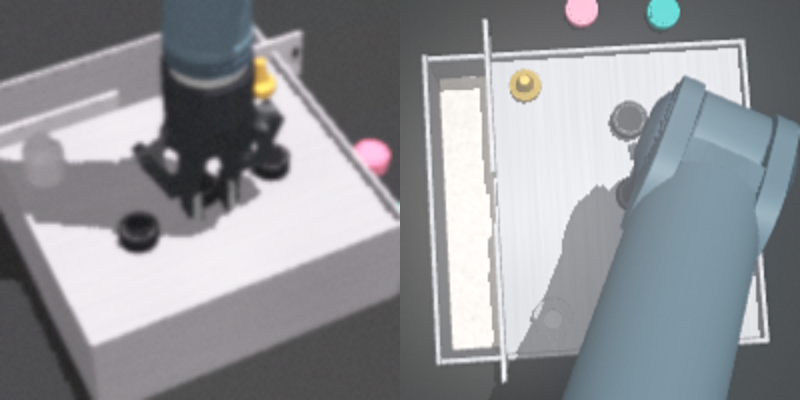

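The cap is cradled and moving with the fingers (right half, left edge at about (620,192)); the other two are undisturbed. I keep pushing.

Request:
{"op": "play_rows", "data": {
  "steps": [
    [[2.4,0,0.7,0,0,0,0],[2.4,-0.1,1.4,0,0,0,0],[2.4,-0.1,2.1,0,0,0,0],[2.4,-0.1,2.8,0,0,0,0],[2.4,-0.15,3.5,0,0,0,0],[2.4,-0.15,4.2,0,0,0,0],[2.4,-0.2,4.9,0,0,0,0],[2.4,-0.2,5.6,0,0,0,0],[2.4,-0.25,6.3,0,0,0,0],[2.4,-0.3,7.0,0,0,0,0]]
  ]
}}

```text
clock: 6.18
tool_pos: [0.5766, -0.0342, 0.0944]
tool_rot: [-3.142, -0.0, 1.644]
wrist_force: [-0.2, -1.3, -0.4]
width: 0.281
grip_force: 0.1
```

Request:
{"op": "play_rows", "data": {
  "steps": [
    [[2.4,0,0.7,0,0,0,0],[2.4,-0.1,1.4,0,0,0,0],[2.4,-0.1,2.1,0,0,0,0],[2.4,-0.15,2.8,0,0,0,0],[2.4,-0.15,3.3,0,0,0,0],[2.4,-0.2,3.8,0,0,0,0],[2.4,-0.2,4.3,0,0,0,0],[2.4,-0.2,4.7,0,0,0,0],[2.4,-0.2,5.0,0,0,0,0],[2.4,-0.2,5.0,0,0,0,0]]
  ]
}}

```text
clock: 7.42
tool_pos: [0.5746, 0.0157, 0.0944]
tool_rot: [-3.142, -0.0, 1.644]
wrist_force: [0.4, 0.3, -0.5]
width: 0.282
grip_force: 0.0
```

```bash
python3 - <<'E'
from h import *
s=arm.state();print(s["tool_pos"].round(4),s["tool_rot"].round(3))
q,_=vision.snapshot("side");p,_=vision.snapshot("top")
cv2.imwrite("pics/c4.png",np.hstack([cv2.resize(q[185:335,215:365],(400,400)),cv2.resize(p[165:365,225:425],(400,400))]))
E
```

```text
[0.5746 0.0157 0.0944] [-3.142 -0.     1.644]
```

View pics/c4.png

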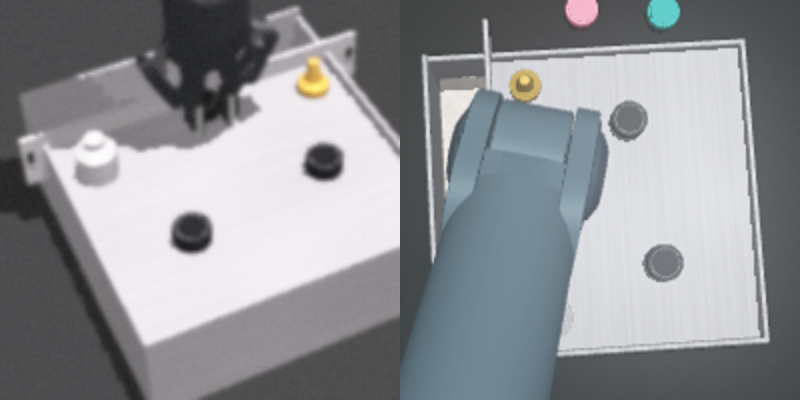

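Request:
{"op": "play_rows", "data": {
  "steps": [
    [[2.4,0,0.5,0,0,0,0],[2.4,0,1.0,0,0,0,0],[2.4,-0.1,1.4,0,0,0,0],[2.4,-0.1,1.8,0,0,0,0],[2.4,-0.1,2.2,0,0,0,0],[2.4,-0.1,2.4,0,0,0,0],[2.4,-0.1,2.5,0,0,0,0],[2.4,-0.1,2.5,0,0,0,0]]
  ]
}}

```text
clock: 8.52
tool_pos: [0.5736, 0.0403, 0.0944]
tool_rot: [-3.142, 0.0, 1.644]
wrist_force: [-0.3, 0.1, 0.5]
width: 0.284
grip_force: 0.0
```

Request:
{"op": "play_rows", "data": {
  "steps": [
    [[2.4,0,-2,0,0,0,0],[2.4,0,-3,3,0,0,0],[2.4,0,-5,7,0,0,0],[2.4,4,-9,7,0,0,0],[2.4,8,-13,7,0,0,0],[2.4,8,-15,7,0,0,0],[2.4,8,-15,7,0,0,0],[2.4,8,-15,5,0,0,0],[2.4,8,-15,3,0,0,0],[2.4,8,-15,3,0,0,0]]
  ]
}}

```text
clock: 9.78
tool_pos: [0.6508, -0.107, 0.1206]
tool_rot: [-3.135, -0.002, 1.646]
wrist_force: [-0.7, 0.6, -0.2]
width: 0.278
grip_force: 0.0
```

```bash
python3 - <<'E'
from h import *
s=arm.state();print(s["tool_pos"].round(4),s["tool_rot"].round(3))
q,_=vision.snapshot("side");p,_=vision.snapshot("top")
cv2.imwrite("pics/c5.png",np.hstack([cv2.resize(q[185:335,215:365],(400,400)),cv2.resize(p[165:365,225:425],(400,400))]))
E
```

```text
[ 0.6508 -0.107   0.1206] [-3.135e+00 -2.000e-03  1.646e+00]
```

View pics/c5.png

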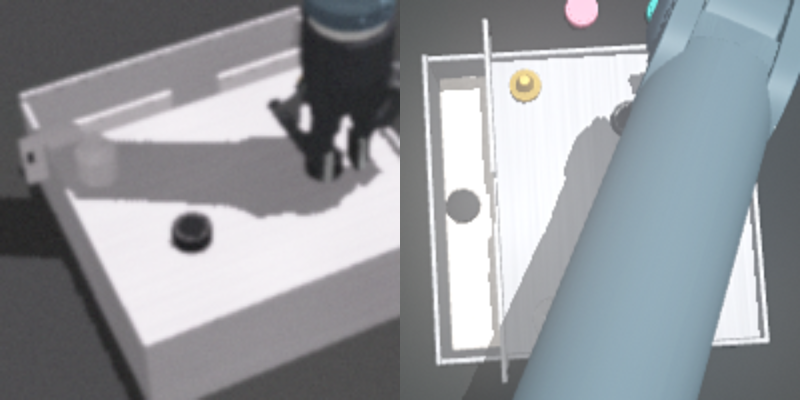

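The middle cap lies in the slot (right half, (463,205)). The far cap is next, at (625,118). I turn the cradle 0.6 rad towards its push line and lower behind it.

Request:
{"op": "play_rows", "data": {
  "steps": [
    [[2.4,1,0.5,0.4,0,0,0.15],[2.4,2.3,0.5,0.4,0,0,0.3],[2.4,2.3,0.5,0.4,0,0,0.45],[2.4,2.3,0.5,0.4,0,0,0.6],[2.4,2.3,0.5,0,0,0,0.6],[2.4,2.3,0.5,-0.8,0,0,0.6],[2.4,2.3,0.5,-1.6,0,0,0.6],[2.4,2.3,0.5,-2.3,0,0,0.6],[2.4,2.3,0.5,-2.5,0,0,0.6],[2.4,2.3,0.5,-2.5,0,0,0.6]]
  ]
}}

```text
clock: 11.12
tool_pos: [0.6765, -0.1047, 0.0991]
tool_rot: [-3.141, -0.0, 2.244]
wrist_force: [0.4, -0.0, -0.8]
width: 0.283
grip_force: 0.0
```

Request:
{"op": "play_rows", "data": {
  "steps": [
    [[2.4,0,0,-0.3,0,0,0],[2.4,0,0,-0.5,0,0,0],[2.4,-0.4,0.5,-0.5,0,0,0],[2.4,-0.8,1.0,-0.5,0,0,0],[2.4,-1.2,1.5,-0.5,0,0,0],[2.4,-1.6,2.0,-0.5,0,0,0],[2.4,-2.0,2.5,-0.5,0,0,0],[2.4,-2.4,3.0,-0.5,0,0,0],[2.4,-2.8,3.5,-0.5,0,0,0],[2.4,-3.2,4.0,-0.5,0,0,0]]
  ]
}}

```text
clock: 12.38
tool_pos: [0.6444, -0.0644, 0.0944]
tool_rot: [3.142, 0.0, 2.244]
wrist_force: [0.5, -1.1, -0.8]
width: 0.28
grip_force: 0.1
```

Request:
{"op": "play_rows", "data": {
  "steps": [
    [[2.4,-0.55,0.65,0,0,0,0],[2.4,-1.1,1.3,0,0,0,0],[2.4,-1.65,2.0,0,0,0,0],[2.4,-2.2,2.65,0,0,0,0],[2.4,-2.75,3.3,0,0,0,0],[2.4,-3.3,4.0,0,0,0,0],[2.4,-3.85,4.7,0,0,0,0],[2.4,-4.4,5.4,0,0,0,0],[2.4,-4.9,6.1,0,0,0,0],[2.4,-5.4,6.7,0,0,0,0]]
  ]
}}

```text
clock: 13.62
tool_pos: [0.5903, 0.0029, 0.0944]
tool_rot: [3.141, -0.0, 2.244]
wrist_force: [0.6, -0.2, 0.5]
width: 0.284
grip_force: 0.1
```

```bash
python3 - <<'E'
from h import *
s=arm.state();print(s["tool_pos"].round(4),s["tool_rot"].round(3))
q,_=vision.snapshot("side");p,_=vision.snapshot("top")
cv2.imwrite("pics/c6.png",np.hstack([cv2.resize(q[185:335,215:365],(400,400)),cv2.resize(p[165:365,225:425],(400,400))]))
E
```

```text
[0.5903 0.0029 0.0944] [ 3.141 -0.     2.244]
```

View pics/c6.png

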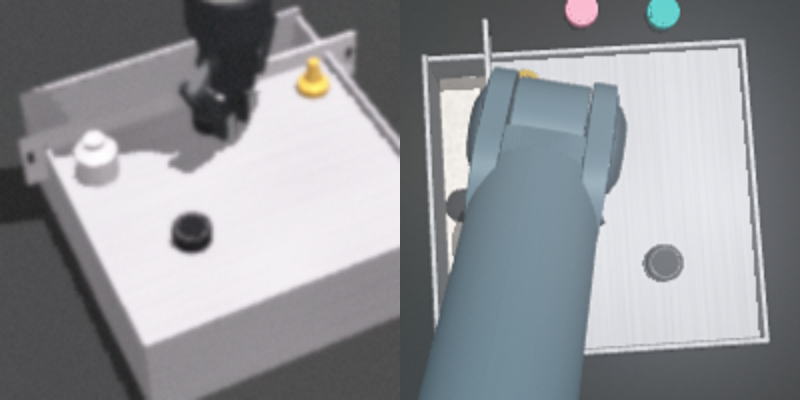

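The cap is in front of the cradle (left half, (205,118)). I rotate the cradle back about the cap while moving forward, then push straight through the gap.

Request:
{"op": "play_rows", "data": {
  "steps": [
    [[2.4,-0.22,0.15,0,0,0,-0.1],[2.4,-0.45,0.35,0,0,0,-0.2],[2.4,-0.7,0.55,0,0,0,-0.3],[2.4,-0.97,0.8,0,0,0,-0.4],[2.4,-1.25,1.1,0,0,0,-0.5],[2.4,-1.5,1.4,0,0,0,-0.6],[2.4,-1.5,1.9,0,0,0,-0.6],[2.4,-1.55,2.4,0,0,0,-0.6],[2.4,-1.6,2.9,0,0,0,-0.6],[2.4,-1.6,3.3,0,0,0,-0.6]]
  ]
}}

```text
clock: 14.98
tool_pos: [0.5747, 0.0357, 0.0945]
tool_rot: [3.141, -0.0, 1.645]
wrist_force: [0.3, -0.3, 0.5]
width: 0.284
grip_force: 0.2
```

Request:
{"op": "play_rows", "data": {
  "steps": [
    [[2.4,0,0.3,0,0,0,0],[2.4,0,0.5,0,0,0,0],[2.4,0,0.5,0,0,0,0],[2.4,0,0.5,0,0,0,0]]
  ]
}}

```text
clock: 15.48
tool_pos: [0.5746, 0.0401, 0.0944]
tool_rot: [-3.142, 0.0, 1.644]
wrist_force: [0.1, 0.7, -0.2]
width: 0.279
grip_force: 0.0
```

Request:
{"op": "play_rows", "data": {
  "steps": [
    [[2.4,0,-2,0,0,0,0],[2.4,0,-3,3,0,0,0],[2.4,0,-6,7,0,0,0],[2.4,-3,-10,7,0,0,-0.15],[2.4,-6,-14,7,0,0,-0.3],[2.4,-8.2,-18.2,7,0,0,-0.45],[2.4,-8.2,-18.2,6,0,0,-0.54],[2.4,-8.2,-18.2,4,0,0,-0.54],[2.4,-8.2,-18.2,3,0,0,-0.54],[2.4,-8.2,-18.2,3,0,0,-0.54]]
  ]
}}

```text
clock: 16.73
tool_pos: [0.4915, -0.1424, 0.1237]
tool_rot: [-3.14, 0.001, 1.103]
wrist_force: [1.1, 0.1, 0.0]
width: 0.28
grip_force: 0.0
```

```bash
python3 - <<'E'
from h import *
s=arm.state();print(s["tool_pos"].round(4),s["tool_rot"].round(3))
q,_=vision.snapshot("side");p,_=vision.snapshot("top")
cv2.imwrite("pics/c7.png",np.hstack([cv2.resize(q[185:335,215:365],(400,400)),cv2.resize(p[165:365,225:425],(400,400))]))
E
```

```text
[ 0.4915 -0.1424  0.1237] [-3.140e+00  1.000e-03  1.103e+00]
```

View pics/c7.png

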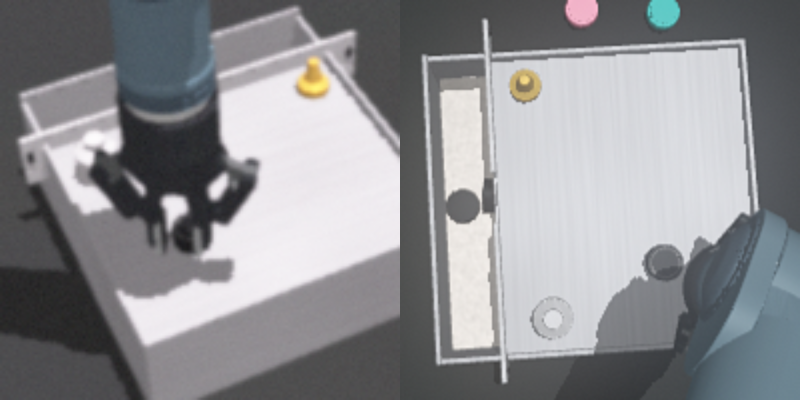

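The first cap lies in the slot at (463,205). The second appears as a narrow dark shape at (489,195), right at the slot's near wall, so I'll check its height with depth.

```bash
cat >> h.py <<'E'
def cloud(n):
    p,d=vision.snapshot(n);C=vision.get_calibration(n);R=np.array(C["R"]);t=np.array(C["t"])
    V,U=np.mgrid[:480,:640];P=np.stack([(U-C["cx"])/C["fx"]*d,(V-C["cy"])/C["fy"]*d,d],-1);return p,d,(P-t)@R
E
python3 - <<'E'
from h import *
p,d,W=cloud("top")
for v in range(252,276,2):
    print(v,[(u,int(p[v,u].max()),*(int(1000*a) for a in W[v,u])) if d[v,u]>0 else (u,int(p[v,u].max())) for u in range(264,276,2)])
print([(int(1000*W[268,u,2])) for u in range(252,264)])
E
```

```text
252 [(264, 235, 602, 82, 3), (266, 239, 602, 78, 2), (268, 152, 602, 73, 4), (270, 156, 602, 69, 9), (272, 139, 596, 60, 76), (274, 221, 595, 55, 91)]
254 [(264, 234, 598, 82, 4), (266, 238, 598, 78, 4), (268, 106, 596, 71, 30), (270, 113, 596, 67, 29), (272, 227, 592, 60, 77), (274, 219, 591, 55, 89)]
256 [(264, 238), (266, 213, 593, 77, 6), (268, 92, 591, 71, 35), (270, 90, 591, 67, 36), (272, 236, 588, 60, 75), (274, 220, 587, 55, 88)]
258 [(264, 233, 589, 82, 6), (266, 178, 589, 77, 9), (268, 98, 587, 71, 37), (270, 90, 587, 66, 40), (272, 202, 584, 60, 75), (274, 222, 583, 55, 88)]
260 [(264, 235, 585, 81, 6), (266, 109, 583, 75, 39), (268, 105, 583, 70, 40), (270, 103, 583, 66, 39), (272, 203, 580, 60, 77), (274, 223, 579, 55, 89)]
262 [(264, 239, 581, 82, 4), (266, 94, 579, 75, 37), (268, 107, 578, 70, 40), (270, 105, 578, 66, 41), (272, 172, 576, 60, 71), (274, 224, 575, 55, 91)]
264 [(264, 198, 576, 81, 6), (266, 103, 574, 74, 38), (268, 99, 574, 70, 38), (270, 99, 574, 66, 41), (272, 165), (274, 226, 572, 55, 87)]
266 [(264, 116, 571, 80, 19), (266, 97, 570, 74, 38), (268, 96, 570, 70, 39), (270, 97, 570, 66, 39), (272, 164, 570, 62, 37), (274, 209, 567, 54, 92)]
268 [(264, 114, 567, 80, 18), (266, 114, 568, 77, 4), (268, 95, 566, 70, 35), (270, 95, 566, 66, 33), (272, 136, 566, 62, 37), (274, 207, 563, 54, 92)]
270 [(264, 120, 563, 80, 16), (266, 142, 563, 77, 6), (268, 87, 563, 71, 24), (270, 90, 562, 66, 29), (272, 137, 563, 63, 26), (274, 188, 560, 54, 91)]
272 [(264, 239, 559, 81, 7), (266, 229, 559, 77, 6), (268, 234, 559, 72, 5), (270, 152, 559, 68, 6), (272, 160, 559, 64, 3), (274, 187, 556, 55, 76)]
274 [(264, 237, 555, 81, 5), (266, 238, 555, 76, 7), (268, 237, 555, 72, 6), (270, 232, 555, 68, 3), (272, 163, 555, 64, 4), (274, 171, 552, 55, 75)]
[18, 22, 21, 23, 23, 20, 24, 22, 18, 19, 21, 23]
```

The second cap stands on edge on the slot floor, its top at z ≈ 0.04, well below the work floor, so it is in. Now the last cap: lower and push.

Request:
{"op": "play_rows", "data": {
  "steps": [
    [[2.4,0.1,0,-0.8,0,0,0],[2.4,0.1,0,-1.6,0,0,0],[2.4,0.1,0,-2.4,0,0,0],[2.4,0.1,0,-2.9,0,0,0],[2.4,0.1,0,-2.9,0,0,0],[2.4,0.1,0,-2.9,0,0,0]]
  ]
}}

```text
clock: 17.62
tool_pos: [0.4938, -0.1418, 0.0955]
tool_rot: [3.141, -0.0, 1.104]
wrist_force: [0.8, -0.2, -0.2]
width: 0.283
grip_force: 0.0
```

Request:
{"op": "play_rows", "data": {
  "steps": [
    [[2.4,0.3,0.6,-0.1,0,0,0],[2.4,0.65,1.3,-0.1,0,0,0],[2.4,1.0,2.0,-0.1,0,0,0],[2.4,1.35,2.7,-0.1,0,0,0],[2.4,1.7,3.4,-0.1,0,0,0],[2.4,2.05,4.1,-0.1,0,0,0],[2.4,2.4,4.8,-0.1,0,0,0],[2.4,2.75,5.5,-0.1,0,0,0],[2.4,3.1,6.2,-0.1,0,0,0],[2.4,3.45,6.9,-0.1,0,0,0]]
  ]
}}

```text
clock: 18.88
tool_pos: [0.5283, -0.0723, 0.0944]
tool_rot: [-3.142, 0.0, 1.104]
wrist_force: [-0.3, -0.1, -0.4]
width: 0.282
grip_force: 0.2
```

Request:
{"op": "play_rows", "data": {
  "steps": [
    [[2.4,0.35,0.7,0,0,0,0],[2.4,0.7,1.4,0,0,0,0],[2.4,1.05,2.1,0,0,0,0],[2.4,1.4,2.8,0,0,0,0],[2.4,1.75,3.5,0,0,0,0],[2.4,2.1,4.2,0,0,0,0],[2.4,2.45,4.9,0,0,0,0],[2.4,2.8,5.6,0,0,0,0],[2.4,3.15,6.3,0,0,0,0],[2.4,3.5,7.0,0,0,0,0]]
  ]
}}

```text
clock: 20.12
tool_pos: [0.5633, -0.0022, 0.0944]
tool_rot: [-3.142, 0.0, 1.104]
wrist_force: [-0.5, -0.1, 0.3]
width: 0.279
grip_force: 0.2
```

Request:
{"op": "play_rows", "data": {
  "steps": [
    [[2.4,0.2,0.3,0,0,0,0.09],[2.4,0.4,0.6,0,0,0,0.18],[2.4,0.6,0.9,0,0,0,0.27],[2.4,0.8,1.25,0,0,0,0.36],[2.4,1.0,1.6,0,0,0,0.45],[2.4,1.2,1.9,0,0,0,0.54],[2.4,1.15,2.4,0,0,0,0.54],[2.4,1.1,2.9,0,0,0,0.54],[2.4,1.1,3.4,0,0,0,0.54],[2.4,1.05,3.8,0,0,0,0.54]]
  ]
}}

```text
clock: 21.38
tool_pos: [0.5736, 0.0358, 0.0944]
tool_rot: [3.141, 0.0, 1.644]
wrist_force: [-0.8, 0.5, 0.4]
width: 0.283
grip_force: 0.2
```

Request:
{"op": "play_rows", "data": {
  "steps": [
    [[2.4,0,0.3,0,0,0,0],[2.4,0,0.5,0,0,0,0],[2.4,0,0.5,0,0,0,0],[2.4,0,0.5,0,0,0,0]]
  ]
}}

```text
clock: 21.88
tool_pos: [0.5736, 0.0401, 0.0944]
tool_rot: [-3.142, 0.0, 1.644]
wrist_force: [0.5, -0.8, -0.5]
width: 0.281
grip_force: 0.0
```

Request:
{"op": "play_rows", "data": {
  "steps": [
    [[2.4,0,-2,0,0,0,0],[2.4,0,-3,3,0,0,0],[2.4,0,-6,8,0,0,0],[2.4,0,-11,12,0,0,0],[2.4,0,-17,14,0,0,0],[2.4,-2,-23,14,0,0,0],[2.4,-4,-28,14,0,0,0],[2.4,-4,-32,14,0,0,0],[2.4,-4,-32,14,0,0,0],[2.4,-4,-32,14,0,0,0]]
  ]
}}

```text
clock: 23.12
tool_pos: [0.533, -0.28, 0.2341]
tool_rot: [-3.141, -0.001, 1.643]
wrist_force: [0.3, -1.0, -0.9]
width: 0.285
grip_force: 0.0
```

```bash
python3 - <<'E'
from h import *
print(arm.state()["tool_pos"])
p,d,W=cloud("top");o=cv2.imread("pics/top0.png")
m=((p.max(2)<125)&(W[...,0]>.43)&(W[...,0]<.70)&(d>0)).astype(np.uint8);m[:,:246]=0;m[:,395:]=0
N,l,s,c=cv2.connectedComponentsWithStats(m)
for i in range(1,N):
    if s[i,4]>25: k=l==i;print(s[i],c[i].round(1),np.median(W[k],0).round(3),"zmax",np.percentile(W[k][:,2],95).round(3))
for n,(u,v,r) in dict(noz=(287,207,12),tin=(301,324,14),bottle=(482,272,25),cup=(109,262,28)).items():
    a,b=p[v-r:v+r,u-r:u+r],o[v-r:v+r,u-r:u+r];print(n,cv2.phaseCorrelate(a.mean(2),b.mean(2)),np.abs(a.astype(int)-b).mean().round(1))
E
```

```text
[ 0.53300617 -0.27999556  0.23412987]
[246 254  19  83 456] [251.6 285.2] [0.554 0.107 0.038] zmax 0.072
[266 254   6  18  96] [268.6 262.5] [0.577 0.069 0.038] zmax 0.042
noz ((-0.007336575085705732, -0.005718400507676691), 1.0003381135955427) 0.4
tin ((0.0173821695874814, 0.0047551026134424745), 0.9996061244876373) 0.4
bottle ((-0.32435061851266767, -0.1913173481958239), 0.46270414468956367) 20.5
cup ((-0.011544213485485955, -0.004708219545950243), 1.0009650729899742) 0.8
```

```bash
python3 - <<'E'
from h import *
p,d,W=cloud("top")
n=np.array([-.0727,.997]);x=(W[...,:2]-[.5725,.056])@n;y=(W[...,:2]-[.5725,.056])@[.997,.0727]
m=((x>.008)&(x<.055)&(abs(y)<.13)&(W[...,2]>.013)&(W[...,2]<.09)&(p.max(2)<125)&(d>0)).astype(np.uint8)
N,l,s,c=cv2.connectedComponentsWithStats(m)
for i in range(1,N):
    if s[i,4]>10:k=l==i;print(s[i],c[i].round(1),np.median(W[k],0).round(3),np.percentile(W[k][:,2],[5,95]).round(3))
for v in range(250,280,2): print(v,[int(1000*W[v,u,2]) if d[v,u]>0 else -1 for u in range(242,276,2)],[int(p[v,u].max()) for u in range(242,276,2)])
E
```

```text
[266 254   6  17  86] [268.5 262.6] [0.577 0.07  0.039] [0.029 0.043]
[249 261  16  17 229] [256.1 268.9] [0.564 0.095 0.037] [0.023 0.04 ]
250 [86, 56, 18, 4, 7, 3, 5, 5, 2, 4, 6, 3, 7, 6, 3, 114, 89] [114, 117, 129, 237, 233, 234, 232, 235, 232, 234, 235, 237, 237, 150, 198, 187, 220]
252 [88, 53, 23, 4, 2, 5, 4, 7, 6, 4, 4, 5, 5, 5, 5, 78, 87] [116, 116, 127, 240, 233, 228, 236, 236, 235, 234, 235, 235, 239, 152, 155, 139, 221]
254 [88, 50, 25, 6, 3, 5, 6, 5, 4, 7, 6, 5, 7, 25, 29, 75, 88] [115, 118, 121, 235, 238, 236, 236, 231, 234, 236, 235, 234, 237, 111, 112, 227, 218]
256 [90, 58, 25, 4, 4, 7, 6, 4, 2, 7, 9, 4, 3, 35, 33, 71, 87] [115, 116, 120, 239, 234, 235, 237, 235, 236, 234, 236, 238, 218, 89, 88, 236, 219]
258 [90, 59, 27, 5, 5, 4, 4, 3, 5, 6, 6, 3, 6, 41, 41, 74, 92] [114, 116, 122, 238, 232, 237, 236, 240, 239, 235, 233, 233, 178, 97, 89, 201, 222]
260 [92, 62, 27, 1, 3, 7, 22, 25, 21, 3, 6, 4, 37, 41, 39, 79, 88] [112, 117, 119, 240, 236, 240, 160, 138, 142, 221, 236, 235, 109, 106, 101, 202, 223]
262 [95, 63, 28, 7, 34, 36, 36, 36, 36, 22, 18, 6, 35, 42, 41, 75, 87
[... 619 characters left out ...]
34, 91] [112, 119, 96, 102, 103, 105, 107, 109, 109, 110, 111, 112, 125, 88, 89, 136, 188]
272 [101, 71, 34, 37, 39, 37, 35, 35, 34, 38, 37, 7, 7, 5, 2, 6, 76] [111, 118, 118, 102, 103, 105, 106, 108, 109, 112, 111, 167, 230, 232, 154, 159, 187]
274 [103, 73, 42, 36, 39, 36, 36, 39, 39, 40, 30, 8, 3, 3, 5, 7, 74] [109, 118, 120, 90, 102, 104, 105, 109, 109, 111, 92, 242, 238, 238, 232, 163, 172]
276 [106, 73, 44, 8, 36, 36, 38, 33, 39, 23, 6, 4, 6, 4, 5, 8, 75] [140, 118, 121, 131, 99, 102, 105, 107, 109, 111, 230, 238, 236, 238, 241, 189, 166]
278 [103, 77, 44, 6, 2, 3, 3, 6, 4, 6, 8, 2, 3, 5, 6, 111, 103] [140, 118, 120, 182, 148, 148, 128, 128, 149, 163, 239, 240, 237, 238, 242, 229, 166]
```

All three caps are in the slot: two stacked flat (tops at z ≈ 0.022 and 0.038) and one standing on edge. The tin, nozzle and cup have not moved, and the arm is clear.

```bash
python3 -c "
from plant import arm
print(arm.sign_off())"
```

```text
the job is handed in; nothing more can be done
None
```

I swept all three black caps through the gap one at a time and handed the job in at about 23 s; depth readings put all three in the catch slot, and the tin, nozzle and cup had not moved (the arm hid the bottle in the last picture, but nothing went near it).

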